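# Snap the seed box lid shut all round

### The job

The lid of the blue-rimmed seed box has been laid on, but sections of its rim still stand up. Press down each side of the rim in turn with the fingertips until all four sides have clicked shut and lie flush with the lid. Do not pick the box up or shove it about, and leave everything else on the bench where it is.

Things in the scene. Friction and masses are not known exactly. Their poses are not given: they have to be found in the camera images.
- seed_box: clear plastic box of seed packets, loose, about 0.8 kg, with a pale flat lid framed by a blue rim. Lid 160 x 120 mm outside, top 82 mm above the bench; box below it 136 x 96 mm. Origin: centre of the underside; x along the 160 mm length, y along the width, z up. The rim is four hinged blue sections, one per side, between four fixed blue corners
- end_a (a joint): angle of the rim section on the box's +x end (72 mm long, 22 mm wide, hinged along its inner edge, 58 mm from the box's centre): 0 standing up, outer edge about 9 mm above the lid top; 0.40 rad shut, level and flush with the lid top
- side_b (a joint): angle of the rim section on the box's +y long side (112 mm long, 22 mm wide, hinged along its inner edge, 38 mm from the box's centre): 0 standing up, outer edge about 9 mm above the lid top; 0.40 rad shut, level and flush with the lid top. Like all four it springs back up unless pressed past half way, then snaps down by itself
- end_c (a joint): angle of the rim section on the box's -x end (72 mm long, 22 mm wide, hinged along its inner edge, 58 mm from the box's centre): 0 standing up, outer edge about 9 mm above the lid top; 0.40 rad shut, level and flush with the lid top. In some starts this one is already shut
- side_d (a joint): angle of the rim section on the box's -y long side (112 mm long, 22 mm wide, hinged along its inner edge, 38 mm from the box's centre): 0 standing up, outer edge about 9 mm above the lid top; 0.40 rad shut, level and flush with the lid top
- end_a_top (a point): place to press section end_a: a pale mark at the middle of its length, on its top face, 15 mm out from its hinge line; moves with the section. Pressed here it takes about 9 N to snap; less nearer the outer edge, far more nearer the hinge
- side_b_top (a point): the same point of section side_b
- end_c_top (a point): the same point of section end_c
- side_d_top (a point): the same point of section side_d
- shut_box: the same kind of box with a green rim, already shut all round, loose, 160 x 120 x 82 mm; origin at the centre of its underside; a bystander
- marker: white marker pen with a green cap lying between the two boxes, 136 mm long, 13 mm thick; origin under its middle; a bystander
- pot: square black plastic pot, 70 mm wide, with a bean seedling, about 160 mm tall in all; origin at the centre of its underside; a bystander
- beaker: glass beaker with plant labels standing in it, 72 mm across, glass 95 mm and labels about 135 mm tall; origin at the centre of its underside; a bystander
- mister: small white spray bottle with a blue head, 56 mm across, 137 mm tall; origin at the centre of its underside; a bystander
- dibber: planting dibber with a wooden grip and steel point lying on the bench, 165 mm long, 24 mm thick; origin under its middle; a bystander
- forceps: steel forceps lying on the bench, 132 mm long, 8 mm thick; origin under their middle; a bystander

How it is judged (in metres and radians):
At the end, for the whole second after the job is handed in: All four rim sections of the blue-rimmed box are shut (each beyond 0.35 of its 0.40 rad); the box stands level on the bench, at rest, within 30 mm of where it started; every bystander is within 30 mm of where it started (value of joint each of end_a, side_b, end_c, side_d above 0.35 rad and distance of each of seed_box, shut_box, marker, pot, beaker, mister, dibber, forceps from where it was at the start of the episode below 0.03 m and height (world z) of seed_box below 0.006 m and angle between seed_box's own z axis and vertical below 0.05 rad and linear speed of seed_box below 0.02 m/s); the robot touches nothing.
It fails at once if the seed box is lifted off the bench or tipped up (height (world z) of seed_box above 0.012 m or angle between seed_box's own z axis and vertical above 0.15 rad).
It fails at once if the seed box is shoved more than 30 mm (distance of seed_box from where it was at the start of the episode above 0.03 m).
It fails at once if a bystander is moved more than 30 mm or knocked over (distance of any of shut_box, marker, pot, beaker, mister, dibber, forceps from where it was at the start of the episode above 0.03 m or angle between any of pot, beaker, mister's own z axis and vertical above 0.5 rad).
It also fails if it takes over 43 s, if anything falls off the work surface, if the arm or the gripper's body presses on something with over 40 N, if the wrist force passes 120 N, or if a joint passes its speed limit or range.

### The arm

A 6-joint arm with a two-finger parallel gripper is mounted at the origin on the work surface. World frame = base frame: x ahead of the robot, y to its left, z up, the work surface at z = 0. Lengths are in mm, angles in rad, forces in N, time in s.
With the tool pointing down it reaches from about 275 to 750 mm from the base axis. Payload 10.2 kg.
Tool frame: the origin (TCP) lies at the very end of the fingers, on their centre line; the grasp point (between the pads) lies 19 mm behind it; z points along the fingers, y is the direction in which the jaws open and shut (so a half turn about z gives the same grasp; the last joint's range is limited). The gripper opens to 85 mm and grips with 20 to 120 N. Pads are 22 mm wide; open, the fingers measure 114 mm over their backs; the gripper's body (76 mm by 85 mm) begins 54 mm behind the grasp point. The pads swing forward as they close: fully open they stand 13 mm farther back than shut.
Start: joints at [1.046, 0.313, 1.498, -0, 1.331, -0.223], TCP at [156.063, 501.274, 231.294] pointing down, gripper open.
Joint ranges: [-2.94, 2.94], [-0.97, 2.17], [0.19, 2.56], [-1.23, 4.37], [0.02, 3.11], [-2.88, 2.88]. Speed limits (rad/s): [2.39, 2.39, 3.01, 3.14, 3.14, 3.14].

### API

Orientations are given as a unit quaternion [w, x, y, z].
In Python, from rig import ctrl, eyes, order gives the robot as it stands.
- The arm moves only by the tool move_arm, never from a script. Its argument "deltas" is a list of rows, each a list of 6 numbers: the shift along the tool's x, y, z in cm, then the turn, a rotation vector about the tool's x, y, z in degrees. A call has exactly 10 rows; each row shifts and turns the commanded pose from where the row before left it, along the tool's axes as they then stand; what a row does not reach is not made up. A row lasts 1/10 s, in which the tool goes at most 50 mm and 8.59 degrees, less where a joint would pass 70% of its speed; a pose out of reach is approached as far as the arm can. A call is refused whole if a number of a shift passes 5 or a number of a turn 8.59, either way. A call with a gripper value outside its range is refused whole. "grip" is the finger opening in cm, from 0 to 8.54, set as the call begins (left out, the last holds). The fingers move at their own pace and stop on an object; "newtons" is the grip in N (left out, the last holds). Time passes only in rows, so rows that do not move let the fingers close, or fill a call up. It gives the time, the measured TCP pose, the force and the opening at its end, in the units of the state.
- ctrl.sense(): the state, without advancing time (a new reading comes with each control period).
- eyes.capture(name): name is "scene" or "top" or "wrist"; returns the picture (400x640x3 uint8, blue, green, red); there is no depth.
- eyes.camera_params(name): a dict with "K" (3x3 intrinsics, pixels), "k1" (the pictures are not rectified: a ray, as slopes to the right and down, at radius r is drawn at 1 + k1 r^2 times it, then the intrinsics apply), "camera_from_world" (4x4, takes a point from world to camera coordinates). Camera axes: x right, y down, z forward; pixel columns grow to the right and rows downward; lengths in mm; the calibration is good to about 2 mm. A picture is of the moment at which its call begins: read the wrist's pose just before it. camera_params takes no time and is no camera call; for the wrist camera it gives the pose at the moment of the call.
- order.finish_job(): hands the job in, once; it reports no verdict.
The state is a dict: "time_s": time; "joints": joint angles; "dq": joint speeds; "tau": joint torques, N m; "eef_pos": TCP position; "ee_rot": TCP orientation; "force": force on the tool from outside, world axes, zero at the start; "wrist_torque": the same for the moment, N m; "grip_width": opening from 0.0 (shut) to 1.0 (fully open).
Only numpy, scipy, OpenCV 4.12 (cv2) and the standard library are available. Lean on these libraries where they do the work, as an engineer would, in place of code of your own. Each camera call takes 0.05 s, during which the arm holds its last target.

## Working session

There is one attempt and no reset: what is moved stays moved. The work goes in short steps, Python scripts to look and compute and a tool call to move; the robot and the scene stay as the last step left them, time stands still between calls to the robot, and variables do not carry over. Pictures are saved under pics/ and viewed, and the job is handed in when it is done.

Besides the shell and the picture viewer there is one more tool, called after "Emit:" in YAML: its name, and indented under it one key for each argument. move_arm: Moves the arm, as the interface text tells. Its arguments: {"type":"object","properties":{"deltas":{"type":"array"},"grip":{"type":"number"},"newtons":{"type":"number"}},"required":["deltas"]}

```bash
mkdir -p pics; ls
python3 - <<'E'
from rig import ctrl, eyes, order
import cv2
for n in ["scene","top"]:
    im=eyes.capture(n); cv2.imwrite(f"pics/{n}0.png",im)
    p=eyes.camera_params(n); print(n,p)
s=ctrl.sense(); print(s)
E
```

```text
pics
scene {'K': array([[361.45096931,   0.        , 316.32677545],
       [  0.        , 361.45096931, 197.14148661],
       [  0.        ,   0.        ,   1.        ]]), 'k1': 0.003900624428262999, 'camera_from_world': array([[ 6.35102226e-01,  7.72422224e-01, -3.01176632e-03,
        -3.84181620e+02],
       [ 6.11437180e-01, -5.05111813e-01, -6.09103136e-01,
        -3.24809034e+02],
       [-4.72006078e-01,  3.85001252e-01, -7.93085303e-01,
         1.43758540e+03],
       [ 0.00000000e+00,  0.00000000e+00,  0.00000000e+00,
         1.00000000e+00]])}
top {'K': array([[404.57188296,   0.        , 324.50100865],
       [  0.        , 404.57188296, 200.8174101 ],
       [  0.        ,   0.        ,   1.        ]]), 'k1': 0.01612896836832058, 'camera_from_world': array([[ 2.66901697e-02, -9.99555944e-01,  1.32494888e-02,
        -2.70880796e+01],
       [-9.96030503e-01, -2.77172679e-02, -8.45871690e-02,
         6.16351809e+02],
       [ 8.49168472e-02, -1.09392491e-02, -9.96327989e-01,
         9.99981681e+02],
       [ 0.00000000e+00,  0.00000000e+00,  0.00000000e+00,
         1.00000000e+00]])}
{'time_s': 0.1, 'joints': array([ 1.04559827e+00,  3.13385897e-01,  1.49835417e+00, -8.85481636e-07,
        1.33099147e+00, -2.23399822e-01]), 'dq': array([ 8.70718422e-05, -1.06936567e-03, -2.78579314e-03,  4.54746515e-04,
       -8.28078676e-04, -1.39310963e-03]), 'tau': array([ 3.54827025e-03, -4.12893319e+01, -2.60142678e+01, -1.65428537e-04,
        2.99857238e-03,  1.37241659e-05]), 'eef_pos': array([155.94563251, 501.0682353 , 230.7990845 ]), 'ee_rot': array([-2.07799513e-04,  1.50326966e-01,  9.88636171e-01, -5.30174227e-04]), 'force': array([1.16807792, 0.12687917, 0.12932223]), 'wrist_torque': array([ 0.02607578, -0.06406813, -0.06343483]), 'grip_width': 0.9971687746084819}
```

View pics/top0.png

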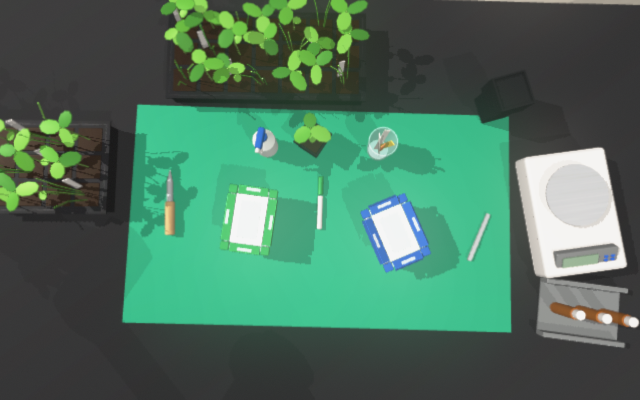

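View pics/scene0.png

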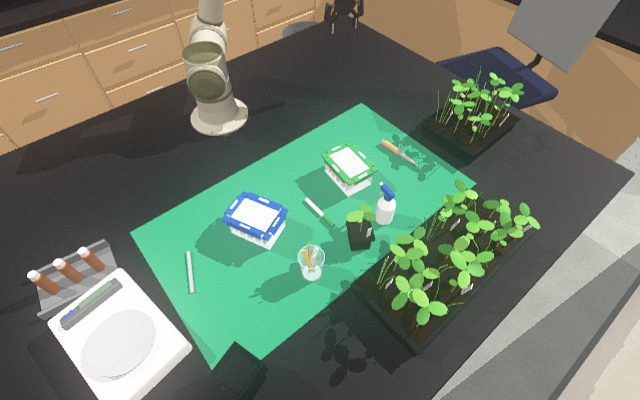

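The top view shows the blue-rimmed box around pixel (396,232), tilted, with the green box at (250,220) and the marker at (320,203). I'll enlarge the blue box and measure it.

```bash
cat > h.py <<'E'
import numpy as np, cv2
from rig import ctrl, eyes, order
def ray(p,uv):
    K=p["K"]; d=np.array([p["k1"],0,0,0,0.])
    xy=cv2.undistortPoints(np.array([[uv]],float),K,d)[0,0]
    T=p["camera_from_world"]; R=T[:3,:3]; return -R.T@T[:3,3], R.T@np.array([*xy,1])
def at_z(p,uv,z):
    o,d=ray(p,uv); return o+d*(z-o[2])/d[2]
def proj(p,P):
    T=p["camera_from_world"]; r,_=cv2.Rodrigues(T[:3,:3])
    return cv2.projectPoints(np.array(P,float).reshape(-1,3),r,T[:3,3],p["K"],np.array([p["k1"],0,0,0,0.]))[0][:,0]
E
python3 - <<'E'
from h import *
im=cv2.imread("pics/top0.png"); p=eyes.camera_params("top")
c=im[180:285,345:445]; cv2.imwrite("pics/topz.png",cv2.resize(c,None,fx=5.5,fy=5.5,interpolation=cv2.INTER_CUBIC))
hsv=cv2.cvtColor(im,cv2.COLOR_BGR2HSV)
print(hsv[225,366],hsv[232,396])
# white lid inner plate
w=cv2.inRange(hsv,(0,0,215),(180,60,255)); w[:,:345]=0;w[:,445:]=0;w[:180]=0;w[285:]=0
n,l,st,ce=cv2.connectedComponentsWithStats(w)
for i in range(1,n):
    if st[i,4]<4: continue
    ctr=cv2.findContours((l==i).astype('u1'),cv2.RETR_EXTERNAL,cv2.CHAIN_APPROX_NONE)[0][0]
    r=cv2.minAreaRect(ctr); print(st[i],ce[i].round(1),at_z(p,ce[i],84).round(1),r)
E
```

```text
[108 161 198] [ 90   2 244]
[378 201  13   7  37] [384.  204.3] [ 607.5 -152.4   84. ] ((383.92242431640625, 204.31893920898438), (2.626129150390625, 12.99933910369873), 66.80140686035156)
[ 371  204   49   57 1590] [395.2 232.1] [ 541.8 -180.    84. ] ((395.060302734375, 231.97412109375), (50.15906524658203, 32.43269729614258), 66.80140686035156)
[412 217   8  14  40] [415.4 223.7] [ 563.2 -227.9   84. ] ((415.300048828125, 223.6000213623047), (13.86362075805664, 2.683281421661377), 63.43495178222656)
[373 234   7  14  35] [375.9 240.4] [ 520.9 -134.3   84. ] ((375.8620910644531, 240.34483337402344), (13.918484687805176, 2.363516330718994), 66.80140686035156)
[402 257  13   7  45] [408. 260.] [ 476.8 -211.1   84. ] ((407.9999694824219, 260.0000305175781), (3.1513547897338867, 13.393258094787598), 66.80140686035156)
```

View pics/topz.png

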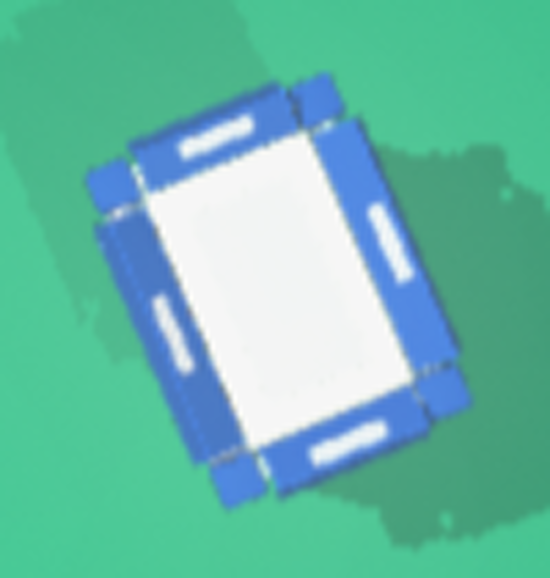

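Run:
```python
from h import *
p=eyes.camera_params("top")
m=[at_z(p,u,88)[:2] for u in [(384.,204.3),(407.7,260.),(375.9,240.4),(415.4,223.7)]]
a,b,c,d=m
print([x.round(1) for x in m], (a+b)/2,(c+d)/2, np.degrees(np.arctan2(*(a-b)[::-1])), np.degrees(np.arctan2(*(c-d)[::-1])), np.linalg.norm(a-b),np.linalg.norm(c-d), at_z(p,(395.15,232.05),82))
```

```text
[array([ 607.2, -151.7]), array([ 477. , -209.5]), array([ 521. , -133.7]), array([ 563. , -227.1])] [ 542.12501856 -180.61313113] [ 542.01579899 -180.41073144] 23.92869549837838 114.24850914714943 142.42217557649664 102.38165594371051 [ 542.01112005 -180.25448758   82.        ]
```

Emit:
move_arm:
  deltas:
    - [0,0,0,0,0,-8.3]
    - [0,0,0,0,0,-8.3]
    - [0,0,0,0,0,-8.3]
    - [0,0,0,0,0,-8.3]
    - [0,0,0,0,0,-8.3]
    - [0,-1.5,0,0,0,0]
    - [0,-3,0,0,0,0]
    - [0,-3.5,0,0,0,0]
    - [0,-3.5,0,0,0,0]
    - [0,-3.5,0,0,0,0]
  grip: 0
  newtons: 30

```text
time_s: 1.1
eef_pos: [217.7, 363.1, 231.0]
ee_rot: [-0.0, -0.21, 0.978, -0.0]
force: [-0.4, 0.2, -0.1]
grip_width: -0.0
```

Emit:
move_arm:
  deltas:
    - [-0.4,-3.2,0,0,0,0]
    - [-0.4,-3.2,0,0,0,0]
    - [-0.4,-3.2,0,0,0,0]
    - [-0.4,-3.2,0,0,0,0]
    - [-0.4,-3.2,0,0,0,0]
    - [-0.4,-3.2,0,0,0,0]
    - [-0.4,-3.2,0,0,0,0]
    - [-0.4,-3.2,0,0,0,0]
    - [-0.4,-3.2,0,0,0,0]
    - [-0.4,-3.2,0,0,0,0]

```text
time_s: 2.1
eef_pos: [385.6, 87.7, 231.2]
ee_rot: [-0.0, -0.21, 0.978, 0.0]
force: [0.5, 0.1, -0.2]
grip_width: 0.003
```

Emit:
move_arm:
  deltas:
    - [-0.4,-3.2,0,0,0,0]
    - [-0.4,-3.2,0,0,0,0]
    - [-0.4,-3.2,0,0,0,0]
    - [-0.4,-3.2,0,0,0,0]
    - [-0.4,-3.2,0,0,0,0]
    - [-0.4,-3.2,0,0,0,0]
    - [-0.4,-3.2,1,0,0,0]
    - [-0.4,-2.0,2,0,0,0]
    - [-0.2,-0.9,3,0,0,0]
    - [0,0,3,0,0,0]

```text
time_s: 3.1
eef_pos: [520.4, -128.9, 139.9]
ee_rot: [0.0, -0.209, 0.978, -0.0]
force: [1.2, -1.1, 0.2]
grip_width: 0.001
```

Run:
```python
from h import *
im=eyes.capture("wrist"); cv2.imwrite("pics/w1.png",im)
p=eyes.camera_params("wrist"); s=ctrl.sense(); print(s["eef_pos"],s["ee_rot"],s["time_s"])
R=np.radians(24.1);bx=np.array([np.cos(R),np.sin(R),0]);by=np.array([-bx[1],bx[0],0]);c=np.array([542,-180.4,88])
pts=[c+72*bx,c-72*bx,c+52*by,c-52*by]
print(proj(p,pts).round(0)); print(proj(p,[s["eef_pos"]]))
```

```text
[ 517.8490125  -127.3018709   134.97808384] [-0.0033666  -0.20922479  0.97785813  0.00266832] 3.15
[[243. 310.]
 [225. 116.]
 [309. 223.]
 [160. 223.]]
[[318.23219697 254.59884095]]
```

View pics/w1.png

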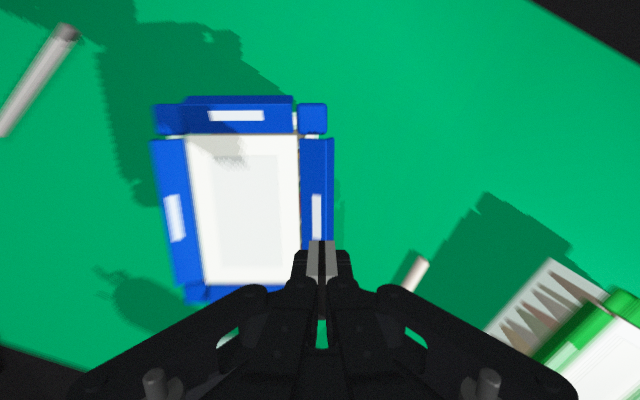

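The wrist picture shows the blue box with its marks at (236,116), (175,218) and (317,215). The closed fingertips are over the +y side section at about (320,250). I'll press there.

Emit:
move_arm:
  deltas:
    - [0,0,1.5,0,0,0]
    - [0,0,1.5,0,0,0]
    - [0,0,1,0,0,0]
    - [0,0,0.5,0,0,0]
    - [0,0,0,0,0,0]
    - [0,0,0.4,0,0,0]
    - [0,0,0.3,0,0,0]
    - [0,0,0.2,0,0,0]
    - [0,0,0.2,0,0,0]
    - [0,0,0.2,0,0,0]

```text
time_s: 4.15
eef_pos: [520.2, -127.8, 83.5]
ee_rot: [0.0, -0.21, 0.978, -0.0]
force: [-0.8, -0.6, -0.0]
grip_width: -0.003
```

Emit:
move_arm:
  deltas:
    - [0,0,0.1,0,0,0]
    - [0,0,0.1,0,0,0]
    - [0,0,0,0,0,0]
    - [0,0,0,0,0,0]
    - [0,0,0,0,0,0]
    - [0,0,0,0,0,0]
    - [0,0,0,0,0,0]
    - [0,0,0,0,0,0]
    - [0,0,0,0,0,0]
    - [0,0,0,0,0,0]

```text
time_s: 5.15
eef_pos: [520.1, -127.9, 81.9]
ee_rot: [0.0, -0.21, 0.978, -0.0]
force: [-3.2, 1.4, 6.5]
grip_width: 0.001
```

Run:
```python
from h import *
a=eyes.capture("wrist");b=eyes.capture("top"); s=ctrl.sense();print(s["eef_pos"],s["force"])
cv2.imwrite("pics/w2.png",a); cv2.imwrite("pics/t2.png",cv2.resize(b[170:290,335:455],None,fx=5,fy=5,interpolation=cv2.INTER_CUBIC))
```

```text
[ 520.09140392 -127.91566955   81.90570415] [-2.36359433  1.46171997  5.95406818]
```

View pics/w2.png

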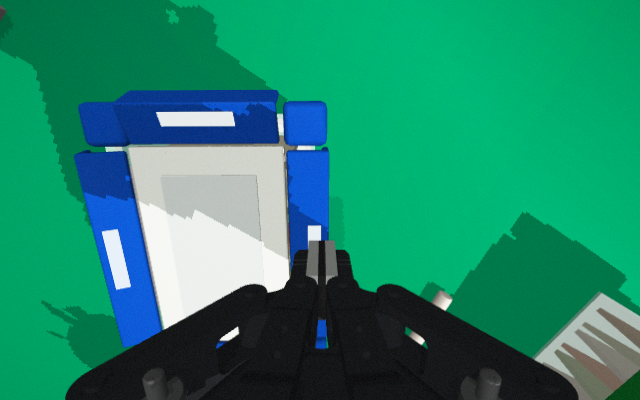

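View pics/t2.png

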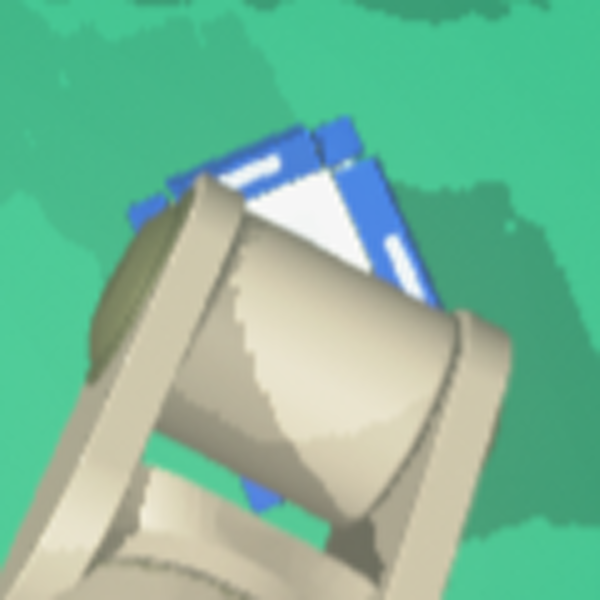

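The wrist view shows the +y side (right of the lid, x≈310) lying level with the corner, with steady contact at 82 mm, so it is shut. The far end (mark at (195,118)) still stands up. I'll go there next.

Emit:
move_arm:
  deltas:
    - [0,0,-1,0,0,0]
    - [0,0,-2,0,0,0]
    - [-1.5,-1.2,-1,0,0,0]
    - [-2.5,-2,0,0,0,0]
    - [-2.4,-1.8,0,0,0,0]
    - [-1,-0.7,0,0,0,0]
    - [0,0,0.5,0,0,0]
    - [0,0,1,0,0,0]
    - [0,0,0.9,0,0,0]
    - [0,0,0.3,0,0,0]

```text
time_s: 6.25
eef_pos: [609.8, -149.1, 92.8]
ee_rot: [-0.001, -0.21, 0.978, 0.001]
force: [-0.4, -0.7, -0.0]
grip_width: 0.001
```

Emit:
move_arm:
  deltas:
    - [0,0,0,0,0,0]
    - [0,0,0.3,0,0,0]
    - [0,0,0.3,0,0,0]
    - [0,0,0.2,0,0,0]
    - [0,0,0.2,0,0,0]
    - [0,0,0.2,0,0,0]
    - [0,0,0.1,0,0,0]
    - [0,0,0,0,0,0]
    - [0,0,0,0,0,0]
    - [0,0,0,0,0,0]

```text
time_s: 7.25
eef_pos: [610.9, -149.5, 82.0]
ee_rot: [0.0, -0.21, 0.978, -0.0]
force: [-1.3, 1.0, 5.8]
grip_width: -0.0
```

Run:
```python
from h import *
a=eyes.capture("wrist"); s=ctrl.sense();print(s["eef_pos"],s["force"])
cv2.imwrite("pics/w3.png",a)
```

```text
[ 610.95886239 -149.46165995   81.95556201] [-1.80856226  1.35741361  6.43054505]
```

View pics/w3.png

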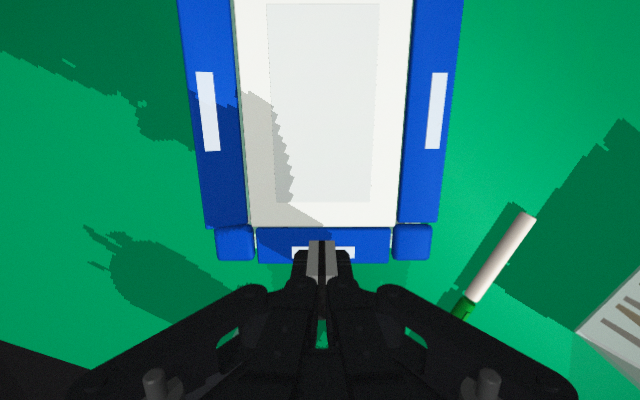

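The +x end under the fingertips (320,245) now lies level, with about 6 N of contact at 82 mm. The right-hand side is flush and the left (mark at (207,110)) still stands up. Next is the -y side.

Emit:
move_arm:
  deltas:
    - [0,0,-1,0,0,0]
    - [0,0,-2,0,0,0]
    - [1.5,-1.2,-1,0,0,0]
    - [2.5,-2,0,0,0,0]
    - [2.5,-1.8,0,0,0,0]
    - [1,-0.6,0,0,0,0]
    - [0,0,0.5,0,0,0]
    - [0,0,1,0,0,0]
    - [0,0,0.9,0,0,0]
    - [0,0,0.3,0,0,0]

```text
time_s: 8.3
eef_pos: [565.3, -229.9, 92.5]
ee_rot: [-0.001, -0.21, 0.978, 0.001]
force: [-0.7, -1.1, -0.4]
grip_width: 0.001
```

Emit:
move_arm:
  deltas:
    - [0,0,0,0,0,0]
    - [0,0,0.3,0,0,0]
    - [0,0,0.3,0,0,0]
    - [0,0,0.2,0,0,0]
    - [0,0,0.2,0,0,0]
    - [0,0,0.2,0,0,0]
    - [0,0,0.1,0,0,0]
    - [0,0,0,0,0,0]
    - [0,0,0,0,0,0]
    - [0,0,0,0,0,0]

```text
time_s: 9.3
eef_pos: [565.5, -231.3, 81.9]
ee_rot: [0.0, -0.21, 0.978, -0.0]
force: [-1.9, 0.3, 7.0]
grip_width: 0.001
```

Run:
```python
from h import *
a=eyes.capture("wrist"); s=ctrl.sense();print(s["eef_pos"],s["force"])
cv2.imwrite("pics/w4.png",a)
```

```text
[ 565.5063743  -231.29313731   81.89068664] [-0.95101598  0.8123822   6.57218329]
```

View pics/w4.png

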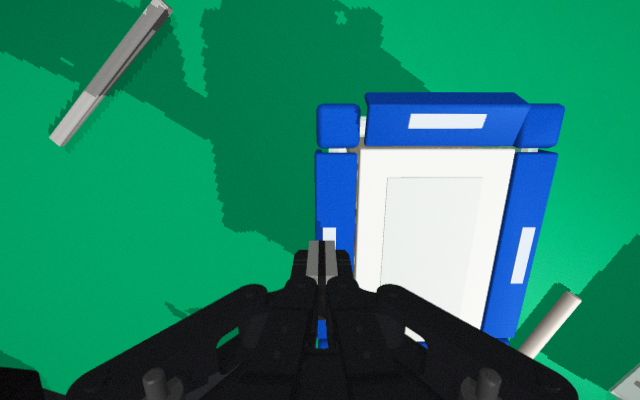

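The -y side (mark at (329,235)) is flush, and only the -x end (mark at (447,121)) still stands up. That one is next.

Emit:
move_arm:
  deltas:
    - [0,0,-1,0,0,0]
    - [0,0,-2,0,0,0]
    - [1.5,1.2,-1,0,0,0]
    - [2.5,2,0,0,0,0]
    - [2.5,1.8,0,0,0,0]
    - [1,0.6,0,0,0,0]
    - [0,0,0.5,0,0,0]
    - [0,0,1,0,0,0]
    - [0,0,0.9,0,0,0]
    - [0,0,0.3,0,0,0]

```text
time_s: 10.35
eef_pos: [474.0, -210.6, 92.6]
ee_rot: [-0.001, -0.21, 0.978, 0.001]
force: [0.7, -0.4, 0.3]
grip_width: -0.005
```

Emit:
move_arm:
  deltas:
    - [0,0,0,0,0,0]
    - [0,0,0.3,0,0,0]
    - [0,0,0.3,0,0,0]
    - [0,0,0.2,0,0,0]
    - [0,0,0.2,0,0,0]
    - [0,0,0.2,0,0,0]
    - [0,0,0.1,0,0,0]
    - [0,0,0,0,0,0]
    - [0,0,0,0,0,0]
    - [0,0,0,0,0,0]

```text
time_s: 11.35
eef_pos: [474.2, -211.0, 81.9]
ee_rot: [0.0, -0.21, 0.978, -0.0]
force: [-2.7, 1.7, 7.9]
grip_width: -0.002
```

Emit:
move_arm:
  deltas:
    - [0,0,-1,0,0,0]
    - [0,0,-3,0,0,0]
    - [0,0,-4,0,0,0]
    - [0,0,-4,0,0,0]
    - [2,0,-2,0,0,0]
    - [3,0,0,0,0,0]
    - [3,0,0,0,0,0]
    - [2,0,0,0,0,0]
    - [0,0,0,0,0,0]
    - [0,0,0,0,0,0]

```text
time_s: 12.35
eef_pos: [383.1, -252.0, 221.7]
ee_rot: [0.0, -0.209, 0.978, -0.0]
force: [0.2, 0.0, -0.0]
grip_width: -0.001
```

Run:
```python
from h import *
for n in ["wrist","top","scene"]:
    a=eyes.capture(n); cv2.imwrite(f"pics/{n}5.png",a)
    if n=="top": cv2.imwrite("pics/topz5.png",cv2.resize(a[170:290,335:455],None,fx=5,fy=5,interpolation=cv2.INTER_CUBIC))
    if n=="scene": cv2.imwrite("pics/sz5.png",cv2.resize(a[170:270,200:310],None,fx=6,fy=6,interpolation=cv2.INTER_CUBIC))
print(ctrl.sense()["force"])
```

```text
[0.22202055 0.24295287 0.54936976]
```

View pics/wrist5.png

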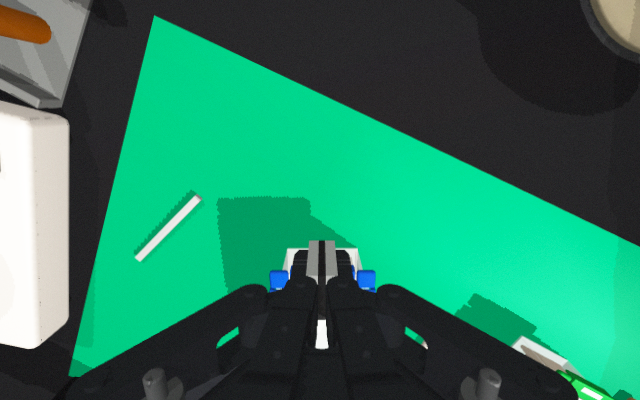

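View pics/top5.png

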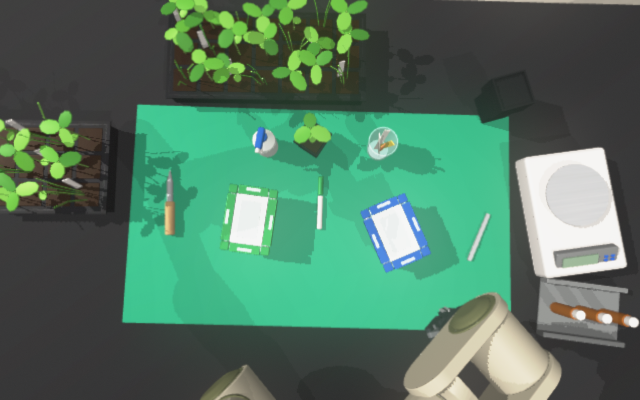

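View pics/sz5.png

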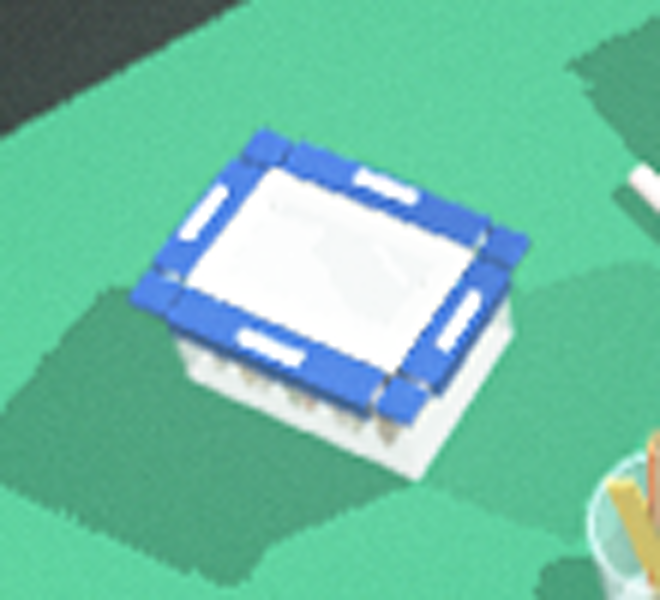

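The top view shows the blue box still centred near (395,232), with nothing else moved. In the scene zoom all four sections look level with the corners. I'll check the mark spacing against the shut values, 146 and 106 mm.

Run:
```python
from h import *
p=eyes.camera_params("top")
a=cv2.imread("pics/top0.png");im=cv2.imread("pics/top5.png")
hsv=cv2.cvtColor(im,cv2.COLOR_BGR2HSV)
w=cv2.inRange(hsv,(0,0,215),(180,60,255)); w[:,:355]=0;w[:,435:]=0;w[:190]=0;w[275:]=0
n,l,st,ce=cv2.connectedComponentsWithStats(w)
m=[at_z(p,ce[i],82)[:2] for i in range(1,n) if 15<st[i,4]<200]
print([x.round(1) for x in m]); 
m=np.array(m);print(np.linalg.norm(m[:,None]-m[None],axis=-1).round(1))
```

```text
[array([ 608.1, -150.7]), array([ 563.3, -228.4]), array([ 520.3, -132.8]), array([ 475.5, -210.3])]
[[  0.   89.7  89.6 145.4]
 [ 89.7   0.  104.8  89.6]
 [ 89.6 104.8   0.   89.5]
 [145.4  89.6  89.5   0. ]]
```

View pics/topz5.png

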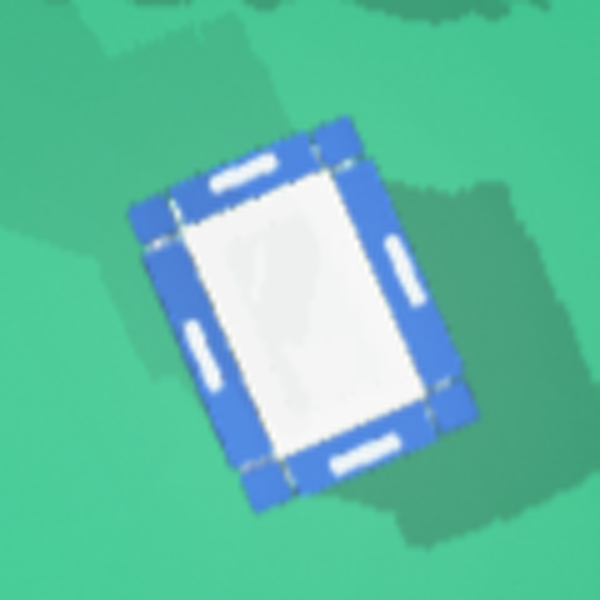

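All four sections are the same shade and line up with the corners. The marks measure 145.4 and 104.8 mm apart, close to the shut values. I'm handing the job in.

```bash
python3 -c "
from rig import order
print(order.finish_job())"
```

```text
the job is handed in; nothing more can be done
None
```

All four rim sections of the blue-rimmed box looked shut in my last checks, and I've handed the job in; `finish_job` reports no verdict. I pressed each side once with the closed fingertips, in the order +y side, +x end, -y side, -x end. Each press ended on firm contact at the lid height of 82 mm, with about 6–8 N. I then lifted the arm clear, and the job took about 12.5 s of the 43 s allowed.

- **Rim:** in the final top and scene pictures, all four sections lie level with the fixed corners. The end marks went from 142.4 to 145.4 mm apart and the side marks from 102.4 to 104.8 mm. Fully shut would be 146 and 106 mm, so the measured values are about 1 mm short, which is within the 2 mm calibration. The cameras don't give the joint angles directly.
- **Box and bystanders:** the box centre stayed within about 1 mm of where it started. By eye, no other object on the bench had moved; I did not measure them one by one.

No check failed. In the first wrist picture the marks were 8–15 pixels off my prediction, because the arm was still settling when I took it. The later wrist pictures, taken with the arm at rest, showed the fingertips where I expected them.

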